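Reset the ratchet of the log-book rest and set it in its lowest notch

ROBOT

A 7-joint arm with a two-finger parallel gripper is mounted at the origin on the work surface. World frame = base frame: x ahead of the robot, y to its left, z up, the work surface at z = 0. Lengths are in m, angles in rad, forces in N, time in s.
With the tool pointing down it reaches from about 0.4 to 0.85 m from the base axis. Payload 4.5 kg.
Tool frame: the origin (TCP) lies between the finger pads; the fingertips stand 19 mm ahead of it and the grasp point (between the pads) is the TCP (r.tips_ahead is the distance from the TCP to the fingertips, in m); z points along the fingers, y is the line along which they close (so a half turn about z gives the same grasp; the last joint's range is limited). The gripper opens to 88 mm and grips with 3 to 60 N. Pads are 18 mm wide; open, the fingers measure 123 mm over their backs; the gripper's body (75 mm by 187 mm) begins 45 mm behind the grasp point.
Start: joints at [1.378, 0.689, -0.195, 1.565, 0.157, 0.902, -0.215], TCP at [0.141, -0.609, 0.258] pointing down, gripper open.
Joint ranges: [-3.01, 3.01], [-0.46, 2.08], [-1.47, 1.51], [0.13, 2.56], [-1, 4.14], [0.04, 2.09], [-2.66, 2.66]. Speed limits (rad/s): [2.57, 2.57, 3.14, 3.14, 3.14, 3.14, 3.14].

INTERFACE

Orientations are given as a unit quaternion [x, y, z, w].
In Python, from plant import r, cams, models gives the robot as it stands. The module is installed in compiled form; this text tells all that it offers.
- The arm moves only by the tool jog_arm, never from a script. Its arguments are lists of equal length, an entry for each row: "turn": the turn, a rotation vector about the tool's x, y, z in rad, a list of three; "translation": the shift along the tool's x, y, z in m, a list of three; "grip": the closure, from 0 (fully open) to 1 (shut). In form: {"turn": [[ax, ay, az], ...], "translation": [[tx, ty, tz], ...], "grip": [grip, ...]}. A call has 1 to 20 rows; each row is the pose to reach, as a shift and turn from the pose commanded when the call began, along the tool's axes at that moment; what a row does not reach only later rows make up. A row lasts 1/8 s, in which the tool goes at most 62.5 mm and 10.7 degrees, less where a joint would pass 70% of its speed; a pose out of reach is approached as far as the arm can. A call with a gripper value outside its range is refused whole. The fingers move at their own pace and stop on an object; "force" is the grip in N (left out, the last holds). Time passes only in rows, so rows that repeat a pose let the fingers close. It gives the time, the measured TCP pose, the force, the opening and the grip force at its end, in the units of the state.
- r.get_state(): the state, without advancing time (a new reading comes with each control period).
- cams.snapshot(name): name is "side" or "top"; returns the picture (400x640x3 uint8, red, green, blue); there is no depth.
- cams.camera_params(name): a dict with "fx", "fy", "cx", "cy" (pixels), "eye" and "orientation" of the camera in the world. Camera axes: x right, y up, looking along -z (the intrinsics and any distortion apply to the point x, -y, -z); pixel columns grow to the right and rows downward; lengths in m; the calibration is good to about 2 mm. A picture is of the moment at which its call begins. camera_params takes no time and is no camera call.
- r.finish_job(): hands the job in; it is judged then, once.
Trained networks look in the newest picture that a camera, given by its name, has taken for a name from the list of things; names that differ only in an ending like _2 or _b are one class to them, and where a whole thing is asked for, a point or a joint stands for the part that bears it (a point fixed in the world has none). Each returns a list of dicts, best first, with "p" (0 to 1); they miss things now and then, are a little off and sometimes report something else, mostly with a low value. They report only what shows in the picture. A call takes as long as a camera call.
- models.find_in(camera, name): "position" ([x, y, z] in m, in world coordinates, good to about 4 mm: the middle of the surface that is visible of it).
- models.masks_of(camera, name): "pixels" (400x640 bool, what is visible of it).
- models.place_of(camera, name): "position" ([x, y, z] in m, in world coordinates, good to about 4 mm: a listed point, or the origin of a listed thing).
The state is a dict: "clock": time; "q": joint angles; "qd": joint speeds; "joint_torque": joint torques, N m; "tool_pos": TCP position; "eef_rot": TCP orientation; "contact_force": force on the tool from outside, world axes, zero at the start; "moment": the same for the moment, N m; "opening": opening from 0.0 (shut) to 1.0 (fully open); "finger_force": force on a finger pad.
Only numpy, scipy, OpenCV 4.12 (cv2) and the standard library are available. Lean on these libraries where they do the work, as an engineer would, in place of code of your own. Each camera call takes 0.05 s, during which the arm holds its last target. There are 200 camera calls.

TASK

The log-book rest on the ledge stands one notch too steep to write on. Take its board by the lifting bar, raise it on through the notches and past the top until it is felt against its rubber top stop, so that the pawl throws over; let it down until it lies flat, then raise it to its lowest notch and leave it standing there on the pawl. Do it gently: never strain the board against its stop, never let it fall, and leave the other things on the ledge alone.

Things in the scene. Friction and masses are not known exactly. Their poses are not given: they have to be found in the camera images.
- rest: Fixed base of the log-book rest, a chipboard plate 178 x 260 x 18 mm. The origin lies on the work surface straight below the hinge axis, midway along it. Its x axis points from the hinge towards the board's free edge, y along the hinge, z up.
- rest_hinge (a point): Midpoint of the hinge axis, 34 mm above the work surface; the axis runs along y of rest.
- board (a joint): Angle of the tilting board about the hinge, rad: 0 lies flat (level), growing as its free edge rises. The board is 166 x 250 x 14 mm, carries a clipped-on log book (up to 18 mm above its upper face) and weighs 0.5 to 0.8 kg in all, so that 2 to 4 N at the bar carry it. Its hinge is free: let go between notches, it falls.
- lift_bar (a point): Middle of the lifting bar: round steel, 10 mm thick, 140 mm long between two stems, parallel to the hinge, 212 mm from the hinge axis in the board's mid-plane, 31 mm clear of the board's edge. Round, so it can turn between the fingers as the board swings. The point turns with the board: x outwards from the hinge, y along the bar.
- ratchet (a point): Middle of the toothed steel ratchet plate, an arc about the hinge axis beside the base (125 to 157 mm to +y with its pawl, up to 170 mm high): keep clear. Its four notches hold the board at 0.34 (lowest), 0.51, 0.69 and 0.86 rad; it starts in the second. Raising clicks over each with 1 to 2 N more at the bar; the pawl then stops it coming down below that notch.
- pawl_pivot (a point): Pawl's pivot on the board's side, in a rubber sleeve. Above the notches a throw-over piece flips the pawl out; 0.045 rad on, the sleeve meets the top stop (springy, 2 to 3 N/mm at the bar). Both are one part screwed on through a slot: the stop lies anywhere from 1.15 to 1.40 rad, to be felt. The pawl then stays out on the way down until, from 0.28 to 0.1 rad, a cam pushes it in again (up to 8 N).
- lantern: Bystander: blue plastic lantern, 84 mm across and 142 mm tall, standing beside the rest. Origin at the centre of its underside.
- dish: Bystander: small white ceramic dish, 96 mm across, 28 mm tall. Origin at the centre of its underside.
- key_tray: Bystander: aluminium tray with keys, 120 x 80 x 16 mm. Origin at the centre of its underside.
- tester: Bystander: yellow voltage tester pen, 145 mm long and 16 mm thick, lying on the ledge beyond the lifting bar. Origin under its middle, its x axis along the pen.

How it is judged:
On the way, in this order (a step that is already met when the one before it is completed fails the run):
1. the board has been raised past its notches to the top (value of joint board above 1.08 rad), for 0.1 s.
2. the board has been let down until it lies flat (under 0.035 rad, 2 degrees), which only a thrown pawl allows (value of joint board below 0.035 rad), for 0.1 s.
At the end, for the whole second after the job is handed in: The board stands at rest in its lowest notch on the pawl, its angle between 0.30 and 0.38 rad (17 to 22 degrees), let go (value of joint board between 0.3 and 0.38 rad and velocity of joint board between -0.1 and 0.1 rad/s); the robot touches nothing.
It fails at once if the rubber sleeve is pressed against the top stop with more than 40 N (about 25 N at the bar) (contact force between board_c7 and anything else above 40 N).
It fails at once if the board is dropped (it falls faster than 2.5 rad/s) (velocity of joint board below -2.5 rad/s).
It fails at once if a bystander is moved more than 20 mm (distance of any of lantern, dish, key_tray, tester from where it was at the start of the episode above 0.02 m).
It also fails if it takes over 69 s, if anything falls off the work surface, if the arm or the gripper's body presses on something with over 40 N, if the wrist force passes 120 N, or if a joint passes its speed limit or range.

## Working session

There is one attempt and no reset: what is moved stays moved. The work goes in short steps, Python scripts to look and compute and a tool call to move; the robot and the scene stay as the last step left them, time stands still between calls to the robot, and variables do not carry over. Pictures are saved under pics/ and viewed, at most 10 in all, crops included, and the job is handed in when it is done.

Besides the shell and the picture viewer there is one more tool, called after "Emit:" as name(argument=value, ...) on one line, values as JSON. jog_arm: Moves the arm, as the interface text tells. Its arguments: {"type":"object","properties":{"turn":{"type":"array"},"translation":{"type":"array"},"grip":{"type":"array"},"force":{"type":"number"}},"required":["turn","translation","grip"]}

```bash
mkdir -p pics; python3 - <<'E'
from plant import r,cams,models
import cv2,numpy as np
for c in("side","top"):
    cv2.imwrite(f"pics/{c}0.png",cams.snapshot(c)[:,:,::-1])
    for n in("rest","rest_hinge","lift_bar","ratchet","pawl_pivot","lantern","dish","key_tray","tester"):
        d=models.place_of(c,n)
        print(c,n,[(np.round(x["position"],3).tolist(),round(x["p"],2)) for x in d[:2]])
s=r.get_state();print({k:np.round(v,3).tolist() for k,v in s.items()})
E
```

```text
side rest [([0.443, -0.055, -0.001], 0.74), ([0.571, 0.06, 0.116], 0.6)]
side rest_hinge [([0.44, -0.053, 0.032], 0.75)]
side lift_bar [([0.618, -0.095, 0.139], 0.87)]
side ratchet [([0.561, 0.056, 0.073], 0.57)]
side pawl_pivot [([0.572, 0.058, 0.118], 0.89), ([0.56, 0.056, 0.071], 0.41)]
side lantern [([0.375, -0.257, 0.002], 0.77), ([0.44, -0.054, -0.0], 0.22)]
side dish [([0.61, 0.17, 0.0], 0.81)]
side key_tray []
side tester [([0.756, -0.041, -0.001], 0.58)]
top rest [([0.439, -0.051, 0.001], 0.68), ([0.56, 0.062, 0.076], 0.53)]
top rest_hinge [([0.44, -0.048, 0.033], 0.74)]
top lift_bar [([0.619, -0.099, 0.138], 0.68)]
top ratchet [([0.563, 0.059, 0.074], 0.79), ([0.44, -0.05, 0.029], 0.43)]
top pawl_pivot [([0.569, 0.056, 0.118], 0.56)]
top lantern [([0.374, -0.26, -0.0], 0.66)]
top dish [([0.608, 0.18, 0.002], 0.86)]
top key_tray [([0.537, -0.3, 0.004], 0.69)]
top tester [([0.754, -0.041, 0.004], 0.82)]
{'clock': 1.0, 'q': [1.378, 0.689, -0.195, 1.565, 0.157, 0.903, -0.215], 'qd': [0.0, -0.0, -0.0, -0.001, 0.001, 0.0, -0.0], 'joint_torque': [-0.0, -52.75, -1.267, -15.375, -0.052, -0.001, -0.0], 'tool_pos': [0.141, -0.609, 0.258], 'eef_rot': [0.994, 0.113, 0.0, 0.0], 'contact_force': [-0.308, -0.744, -0.156], 'moment': [0.031, 0.023, 0.004], 'finger_force': 0.0, 'opening': 1.0}
```

```bash
python3 -c "
import cv2,numpy as np
a=cv2.imread('pics/side0.png');b=cv2.imread('pics/top0.png')
cv2.imwrite('pics/both.png',cv2.resize(np.vstack([a,b]),(480,600)))
"
```

```text
(no output)
```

View pics/both.png

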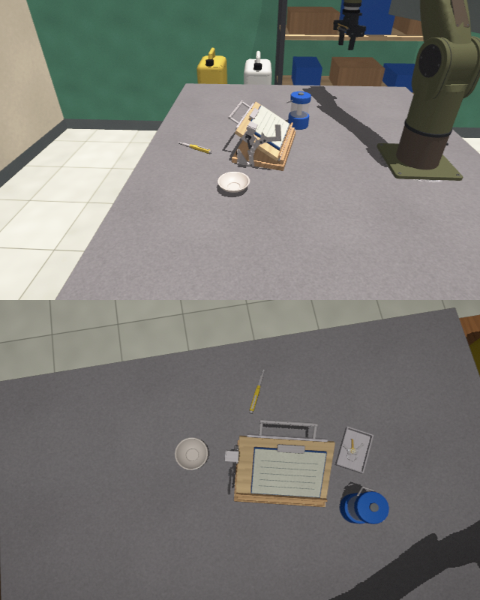

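The side view shows the rest at about (265,140) px with the bar on its far left side. In the top view the bar is at about (290,430) px in the composite, the tester is beyond it, the dish is on the +y side, and the tray and lantern are on the -y side. The hinge-to-bar distance and height fit 0.51 rad, and the rest yaw is about -0.25.

Emit:
jog_arm(turn=[[0,0,-1.094],[0,0,-1.094],[0,0,-1.094],[0,0,-1.094],[0,0,-1.094],[0,0,-1.094],[0,0,-1.094],[0,0,-1.094],[0,0,-1.094],[0,0,-1.094],[0,0,-1.094],[0,0,-1.094],[0,0,-1.094],[0,0,-1.094],[0,0,-1.094],[0,0,-1.094]], translation=[[0.58,-0.392,0.028],[0.58,-0.392,0.028],[0.58,-0.392,0.028],[0.58,-0.392,0.028],[0.58,-0.392,0.028],[0.58,-0.392,0.028],[0.58,-0.392,0.028],[0.58,-0.392,0.028],[0.58,-0.392,0.028],[0.58,-0.392,0.028],[0.58,-0.392,0.028],[0.58,-0.392,0.028],[0.58,-0.392,0.028],[0.58,-0.392,0.028],[0.58,-0.392,0.028],[0.58,-0.392,0.028]], grip=[0.75,0.75,0.75,0.75,0.75,0.75,0.75,0.75,0.75,0.75,0.75,0.75,0.75,0.75,0.75,0.75])

```text
clock: 3.0
tool_pos: [0.6171, -0.0979, 0.2299]
eef_rot: [0.79, 0.613, -0.0, 0.0]
contact_force: [1.5, 0.1, -0.7]
opening: 0.25
finger_force: 0.0
```

```bash
python3 - <<'E'
from plant import r,cams,models
import cv2,numpy as np
p=[]
for c in("side","top"):
    im=cams.snapshot(c)[:,:,::-1]
    d=models.place_of(c,"lift_bar"); print(c,[(np.round(x["position"],3).tolist(),round(x["p"],2)) for x in d[:2]])
    P=cams.camera_params(c); print({k:np.round(v,4).tolist() for k,v in P.items()})
    u,v=((330,190) if c=="side" else (385,190))
    p.append(cv2.resize(im[v-75:v+75,u-100:u+100],(800,600))[:, :] )
cv2.imwrite("pics/c1.png",cv2.resize(np.hstack(p),(800,300)))
E
```

```text
side [([0.616, -0.093, 0.138], 0.96)]
{'fx': 424.7252, 'fy': 424.7252, 'cx': 321.8468, 'cy': 195.5932, 'eye': [0.543, 0.9403, 0.6007], 'orientation': [-0.0146, 0.494, 0.869, -0.0231]}
top [([0.618, -0.098, 0.137], 0.89)]
{'fx': 419.3576, 'fy': 419.3576, 'cx': 316.7752, 'cy': 198.4747, 'eye': [0.4179, 0.0736, 0.9206], 'orientation': [-0.0647, 0.0771, 0.7625, -0.6392]}
```

View pics/c1.png

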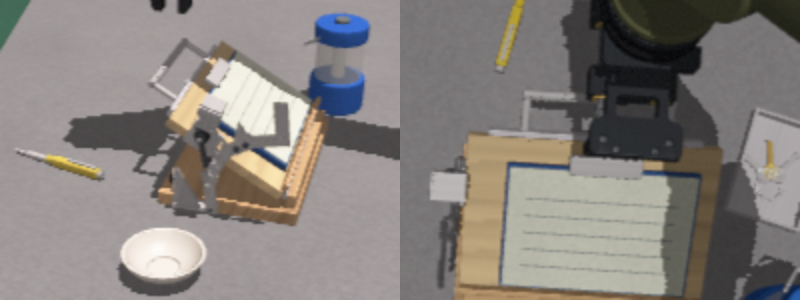

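The gripper hangs over the bar: in the side crop the fingers are at (170,5) and the bar at (165,70). Descending now.

Emit:
jog_arm(turn=[[0,0,0],[0,0,0],[0,0,0],[0,0,0],[0,0,0]], translation=[[0,0.002,0.025],[0,0.002,0.05],[0,0.002,0.07],[0,0.002,0.087],[0,0.002,0.087]], grip=[0.75,0.75,0.75,0.75,0.75])

```text
clock: 3.82
tool_pos: [0.6187, -0.0971, 0.1415]
eef_rot: [0.79, 0.614, -0.001, -0.001]
contact_force: [1.2, -0.6, -0.5]
opening: 0.25
finger_force: 0.0
```

Emit:
jog_arm(turn=[[0,0,0],[0,0,0],[0,0,0],[0,0,0]], translation=[[0,0,0],[0,0,0],[0,0,0],[0,0,0]], grip=[1,1,1,1], force=20)

```text
clock: 4.32
tool_pos: [0.6205, -0.0971, 0.1435]
eef_rot: [0.79, 0.613, 0.001, 0.001]
contact_force: [1.6, 0.2, 2.2]
opening: 0.104
finger_force: 20.0
```

Emit:
jog_arm(turn=[[0,0,0],[0,0,0],[0,0,0],[0,0,0],[0,0,0],[0,0,0],[0,0,0],[0,0,0]], translation=[[0,-0.0043,-0.0073],[0,-0.01,-0.0162],[0,-0.0162,-0.0248],[0,-0.0229,-0.0331],[0,-0.0299,-0.041],[0,-0.0373,-0.0486],[0,-0.0373,-0.0486],[0,-0.0373,-0.0486]], grip=[1,1,1,1,1,1,1,1])

```text
clock: 5.32
tool_pos: [0.5847, -0.0884, 0.1922]
eef_rot: [0.79, 0.613, 0.001, 0.001]
contact_force: [5.2, -1.7, 1.3]
opening: 0.1
finger_force: 20.0
```

Emit:
jog_arm(turn=[[0,0,0],[0,0,0],[0,0,0],[0,0,0],[0,0,0],[0,0,0],[0,0,0],[0,0,0]], translation=[[0,-0.007,-0.008],[0,-0.015,-0.015],[0,-0.0238,-0.0212],[0,-0.0327,-0.0271],[0,-0.0417,-0.0327],[0,-0.051,-0.0377],[0,-0.051,-0.0377],[0,-0.051,-0.0377]], grip=[1,1,1,1,1,1,1,1])

```text
clock: 6.32
tool_pos: [0.5349, -0.0761, 0.2302]
eef_rot: [0.79, 0.613, 0.001, 0.002]
contact_force: [4.5, -2.9, 5.3]
opening: 0.105
finger_force: 20.0
```

Emit:
jog_arm(turn=[[0,0,0],[0,0,0],[0,0,0],[0,0,0]], translation=[[0,-0.003,-0.0025],[0,-0.0065,-0.0048],[0,-0.0065,-0.0048],[0,-0.0065,-0.0048]], grip=[1,1,1,1])

```text
clock: 6.82
tool_pos: [0.5276, -0.0744, 0.2341]
eef_rot: [0.79, 0.613, -0.0, 0.001]
contact_force: [2.7, -4.5, 4.4]
opening: 0.107
finger_force: 20.0
```

Emit:
jog_arm(turn=[[0,0,0],[0,0,0],[0,0,0]], translation=[[0,-0.0025,-0.0013],[0,-0.0045,-0.0024],[0,-0.0045,-0.0024]], grip=[1,1,1])

```text
clock: 7.2
tool_pos: [0.5231, -0.0732, 0.2363]
eef_rot: [0.79, 0.613, -0.0, 0.0]
contact_force: [2.4, -4.5, 4.0]
opening: 0.106
finger_force: 20.0
```

Emit:
jog_arm(turn=[[0,0,0],[0,0,0],[0,0,0]], translation=[[0,-0.0025,-0.001],[0,-0.0045,-0.0019],[0,-0.0045,-0.0019]], grip=[1,1,1])

```text
clock: 7.58
tool_pos: [0.5187, -0.0721, 0.2383]
eef_rot: [0.79, 0.613, -0.0, 0.0]
contact_force: [3.3, -4.0, 5.0]
opening: 0.102
finger_force: 20.0
```

Emit:
jog_arm(turn=[[0,0,0],[0,0,0],[0,0,0]], translation=[[0,-0.0025,-0.001],[0,-0.0047,-0.0018],[0,-0.0047,-0.0018]], grip=[1,1,1])

```text
clock: 7.95
tool_pos: [0.5143, -0.071, 0.24]
eef_rot: [0.79, 0.613, -0.0, 0.0]
contact_force: [2.7, -4.2, 4.3]
opening: 0.106
finger_force: 20.0
```

Emit:
jog_arm(turn=[[0,0,0],[0,0,0],[0,0,0]], translation=[[0,-0.0025,-0.0009],[0,-0.0047,-0.0017],[0,-0.0047,-0.0017]], grip=[1,1,1])

```text
clock: 8.32
tool_pos: [0.5126, -0.0706, 0.241]
eef_rot: [0.79, 0.613, 0.002, 0.002]
contact_force: [12.2, -7.8, -9.6]
opening: 0.1
finger_force: 20.0
```

```bash
python3 - <<'E'
from plant import r,cams,models
import cv2,numpy as np
im=cams.snapshot("side")[:,:,::-1]
for n in("lift_bar","pawl_pivot"):
    d=models.place_of("side",n); print(n,[(np.round(x["position"],3).tolist(),round(x["p"],2)) for x in d[:2]])
s=r.get_state();print(s["tool_pos"],s["contact_force"],s["moment"])
cv2.imwrite("pics/c2.png",cv2.resize(im[95:235,260:420],(800,600),interpolation=cv2.INTER_CUBIC))
E
```

```text
lift_bar [([0.509, -0.066, 0.234], 0.61)]
pawl_pivot [([0.498, 0.079, 0.16], 0.75)]
[ 0.51265687 -0.07057618  0.24099973] [10.99870918 -6.36535577 -8.32196431] [-1.40287139 -2.45096378  0.05819647]
```

View pics/c2.png

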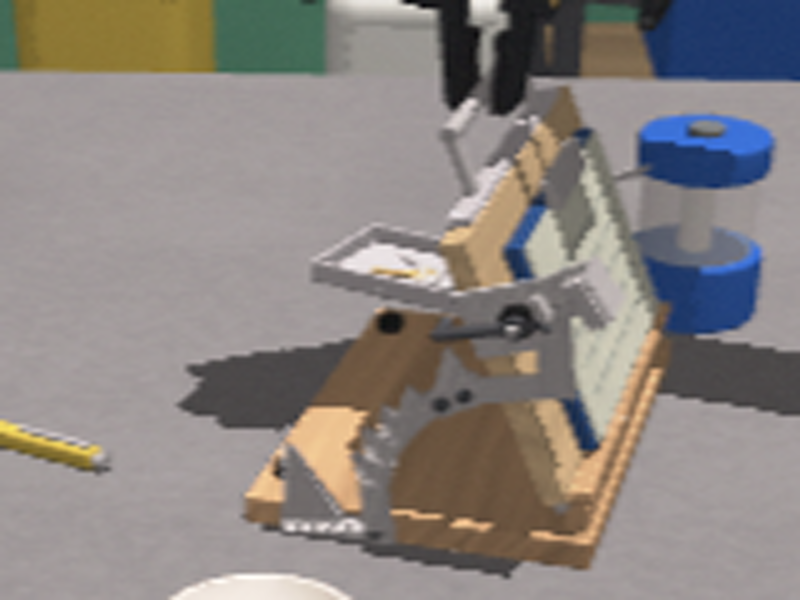

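The side crop shows the board near 1.2 rad. The pawl pivot at (515,322) is close to the stop tab at (595,290), and the pawl is sticking out level. I'll nudge once more to check the stop.

Emit:
jog_arm(turn=[[0,0,0],[0,0,0],[0,0,0]], translation=[[0,-0.0005,0.0001],[0,-0.001,0.0002],[0,-0.001,0.0002]], grip=[1,1,1])

```text
clock: 8.85
tool_pos: [0.5125, -0.0706, 0.241]
eef_rot: [0.79, 0.613, 0.003, 0.003]
contact_force: [12.8, -7.0, -9.7]
opening: 0.105
finger_force: 20.0
```

```bash
python3 - <<'E'
from plant import r
import numpy as np
s=r.get_state();print({k:np.round(v,3).tolist() for k,v in s.items()})
E
```

```text
{'clock': 8.85, 'q': [0.313, 0.593, -0.423, 1.905, 0.361, 0.711, -0.574], 'qd': [-0.001, 0.001, 0.0, 0.0, -0.001, 0.001, 0.0], 'joint_torque': [-2.679, -47.19, -6.548, -6.458, -2.305, 3.21, -0.031], 'tool_pos': [0.513, -0.071, 0.241], 'eef_rot': [0.79, 0.613, 0.003, 0.003], 'contact_force': [12.785, -7.029, -9.688], 'moment': [-1.502, -2.871, 0.032], 'finger_force': 19.973, 'opening': 0.105}
```

The contact feels stiffer than the springy stop should be. I'll lower a little and test whether the pawl is already out, watching the force near the 0.86 notch.

Emit:
jog_arm(turn=[[0,0,0],[0,0,0],[0,0,0],[0,0,0],[0,0,0],[0,0,0]], translation=[[0,0.008,0.003],[0,0.0158,0.0063],[0,0.025,0.011],[0,0.0346,0.0159],[0,0.0346,0.0159],[0,0.0346,0.0159]], grip=[1,1,1,1,1,1])

```text
clock: 9.6
tool_pos: [0.543, -0.078, 0.2258]
eef_rot: [0.79, 0.613, 0.0, 0.001]
contact_force: [4.4, -4.2, 5.0]
opening: 0.103
finger_force: 20.0
```

Emit:
jog_arm(turn=[[0,0,0],[0,0,0],[0,0,0],[0,0,0],[0,0,0]], translation=[[0,0.009,0.005],[0,0.0183,0.0105],[0,0.027,0.017],[0,0.0302,0.0197],[0,0.0302,0.0197]], grip=[1,1,1,1,1])

```text
clock: 10.22
tool_pos: [0.5714, -0.085, 0.2052]
eef_rot: [0.79, 0.613, -0.0, -0.0]
contact_force: [2.4, -2.6, 0.7]
opening: 0.103
finger_force: 20.0
```

Emit:
jog_arm(turn=[[0,0,0],[0,0,0],[0,0,0],[0,0,0],[0,0,0]], translation=[[0,0.0015,0.0013],[0,0.003,0.0027],[0,0.0047,0.0041],[0,0.0062,0.0055],[0,0.0062,0.0055]], grip=[1,1,1,1,1])

```text
clock: 10.85
tool_pos: [0.5773, -0.0865, 0.1999]
eef_rot: [0.79, 0.613, -0.0, -0.0]
contact_force: [1.6, -3.5, -0.7]
opening: 0.103
finger_force: 20.0
```

Emit:
jog_arm(turn=[[0,0,0],[0,0,0],[0,0,0],[0,0,0]], translation=[[0,0.0015,0.0014],[0,0.003,0.0029],[0,0.0046,0.0043],[0,0.0046,0.0043]], grip=[1,1,1,1])

```text
clock: 11.35
tool_pos: [0.5819, -0.0876, 0.1956]
eef_rot: [0.79, 0.613, -0.0, -0.0]
contact_force: [0.2, -3.0, -2.1]
opening: 0.101
finger_force: 20.0
```

Emit:
jog_arm(turn=[[0,0,0],[0,0,0],[0,0,0],[0,0,0],[0,0,0]], translation=[[0,0.002,0.002],[0,0.004,0.004],[0,0.006,0.006],[0,0.0082,0.0082],[0,0.0082,0.0082]], grip=[1,1,1,1,1])

```text
clock: 11.98
tool_pos: [0.5902, -0.0896, 0.1875]
eef_rot: [0.79, 0.613, 0.0, -0.0]
contact_force: [-0.6, -2.2, -3.0]
opening: 0.106
finger_force: 20.0
```

Emit:
jog_arm(turn=[[0,0,0],[0,0,0],[0,0,0],[0,0,0],[0,0,0],[0,0,0],[0,0,0],[0,0,0],[0,0,0]], translation=[[0,0.0085,0.0095],[0,0.015,0.018],[0,0.0213,0.0263],[0,0.027,0.0353],[0,0.0324,0.0444],[0,0.037,0.054],[0,0.0416,0.0635],[0,0.0416,0.0635],[0,0.0416,0.0635]], grip=[1,1,1,1,1,1,1,1,1])

```text
clock: 13.1
tool_pos: [0.6306, -0.0995, 0.1244]
eef_rot: [0.79, 0.614, 0.0, 0.0]
contact_force: [2.2, -0.7, -1.8]
opening: 0.105
finger_force: 20.0
```

Emit:
jog_arm(turn=[[0,0,0],[0,0,0],[0,0,0],[0,0,0],[0,0,0],[0,0,0],[0,0,0],[0,0,0],[0,0,0]], translation=[[0,0.004,0.01],[0,0.0077,0.0209],[0,0.0105,0.0311],[0,0.0129,0.0414],[0,0.0147,0.052],[0,0.0161,0.0624],[0,0.0169,0.0735],[0,0.017,0.0795],[0,0.017,0.0795]], grip=[1,1,1,1,1,1,1,1,1], force=30)

```text
clock: 14.22
tool_pos: [0.6472, -0.1037, 0.0443]
eef_rot: [0.79, 0.614, 0.0, -0.0]
contact_force: [3.6, 1.3, -2.4]
opening: 0.102
finger_force: 30.0
```

Emit:
jog_arm(turn=[[0,0,0],[0,0,0],[0,0,0],[0,0,0]], translation=[[0,0,0.0025],[0,0,0.005],[0,0,0.005],[0,0,0.005]], grip=[1,1,1,1])

```text
clock: 14.72
tool_pos: [0.6473, -0.1037, 0.04]
eef_rot: [0.79, 0.613, 0.001, 0.0]
contact_force: [5.3, 1.9, -2.2]
opening: 0.097
finger_force: 30.0
```

```bash
python3 - <<'E'
from plant import r,cams,models
import cv2,numpy as np
for c in("side","top"):
  im=cams.snapshot(c)[:,:,::-1]
  if c=="side":cv2.imwrite("pics/c3.png",cv2.resize(im[95:235,260:420],(800,600),interpolation=cv2.INTER_CUBIC))
  for n in("lift_bar","pawl_pivot"):
    d=models.place_of(c,n); print(n,[(np.round(x["position"],3).tolist(),round(x["p"],2)) for x in d[:2]])
E
```

```text
lift_bar [([0.643, -0.1, 0.032], 0.96)]
pawl_pivot [([0.6, 0.054, 0.054], 0.85)]
lift_bar []
pawl_pivot [([0.598, 0.053, 0.058], 0.91)]
```

View pics/c3.png

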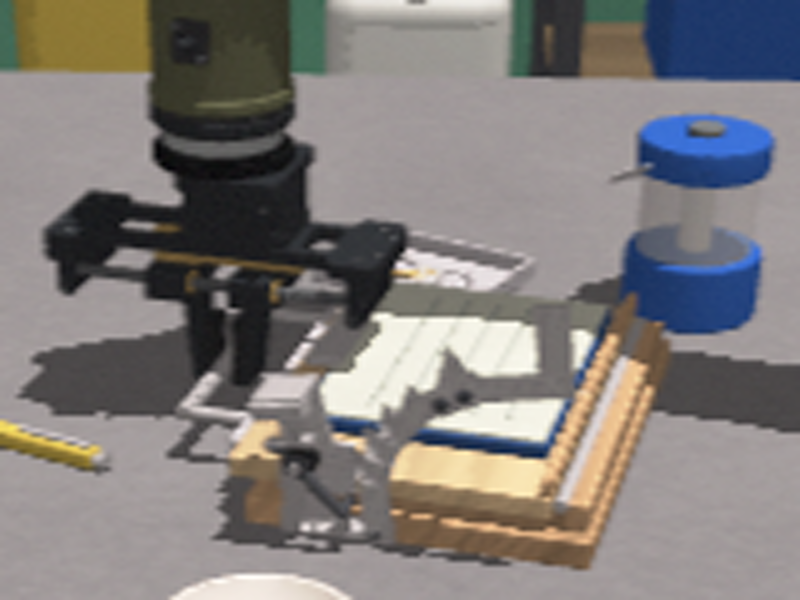

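The side crop shows the board lying flat in the base, the pawl at (300,460)–(345,515) and the bar between the fingers at (220,395). I'll press lightly to confirm.

Emit:
jog_arm(turn=[[0,0,0],[0,0,0],[0,0,0],[0,0,0]], translation=[[0,-0.0005,0.0015],[0,-0.0005,0.003],[0,-0.0005,0.003],[0,-0.0005,0.003]], grip=[1,1,1,1])

```text
clock: 15.52
tool_pos: [0.6473, -0.1038, 0.0388]
eef_rot: [0.79, 0.613, 0.001, 0.001]
contact_force: [2.0, 1.2, 9.3]
opening: 0.102
finger_force: 30.0
```

Emit:
jog_arm(turn=[[0,0,0],[0,0,0],[0,0,0],[0,0,0],[0,0,0],[0,0,0],[0,0,0],[0,0,0],[0,0,0],[0,0,0]], translation=[[0,-0.0003,-0.0131],[0,-0.0011,-0.0237],[0,-0.0024,-0.0342],[0,-0.0042,-0.0446],[0,-0.0066,-0.055],[0,-0.0095,-0.0652],[0,-0.0136,-0.0772],[0,-0.0167,-0.0851],[0,-0.0167,-0.0851],[0,-0.0167,-0.0851]], grip=[1,1,1,1,1,1,1,1,1,1], force=20)

```text
clock: 16.77
tool_pos: [0.6313, -0.0998, 0.1222]
eef_rot: [0.79, 0.613, 0.001, 0.001]
contact_force: [5.3, 2.7, -2.6]
opening: 0.108
finger_force: 20.0
```

Emit:
jog_arm(turn=[[0,0,0],[0,0,0],[0,0,0],[0,0,0],[0,0,0],[0,0,0]], translation=[[0,0.0015,0.004],[0,0.003,0.0075],[0,0.0042,0.011],[0,0.005,0.0145],[0,0.005,0.0145],[0,0.005,0.0145]], grip=[1,1,1,1,1,1])

```text
clock: 17.52
tool_pos: [0.6361, -0.1009, 0.1091]
eef_rot: [0.79, 0.613, 0.001, 0.001]
contact_force: [1.7, 3.2, 9.1]
opening: 0.104
finger_force: 20.0
```

The board is caught on the pawl at about 0.338 rad, with 9 N upward at the tool. I'll take the load off, open, and withdraw.

Emit:
jog_arm(turn=[[0,0,0],[0,0,0],[0,0,0],[0,0,0],[0,0,0]], translation=[[0,0,-0.001],[0,0,-0.001],[0,0.001,-0.001],[0,0.001,-0.001],[0,0.001,-0.001]], grip=[1,1,0.77,0.77,0.77])

```text
clock: 18.15
tool_pos: [0.6349, -0.1021, 0.1078]
eef_rot: [0.79, 0.613, -0.001, -0.0]
contact_force: [0.0, 0.5, -0.5]
opening: 0.227
finger_force: 0.0
```

Emit:
jog_arm(turn=[[0,0,0],[0,0,0],[0,0,0],[0,0,0],[0,0,0],[0,0,0],[0,0,0],[0,0,0],[0,0,0]], translation=[[0,0,-0.008],[0,0,-0.018],[0,0,-0.03],[0,0,-0.05],[0,0,-0.08],[0,0,-0.12],[0,0,-0.15],[0,0,-0.15],[0,0,-0.15]], grip=[0.77,0.77,0.77,0.77,0.77,0.77,0.77,0.77,0.77])

```text
clock: 19.27
tool_pos: [0.6354, -0.1014, 0.2583]
eef_rot: [0.79, 0.613, -0.0, -0.0]
contact_force: [1.0, -0.6, -1.0]
opening: 0.231
finger_force: 0.0
```

```bash
python3 - <<'E'
from plant import r,cams,models
import cv2,numpy as np
for c in("side","top"):
  im=cams.snapshot(c)[:,:,::-1]
  if c=="side":cv2.imwrite("pics/c4.png",cv2.resize(im[95:235,260:420],(800,600),interpolation=cv2.INTER_CUBIC))
  for n in("lift_bar","pawl_pivot","tester","dish","key_tray"):
    d=models.place_of(c,n); print(n,[(np.round(x["position"],3).tolist(),round(x["p"],2)) for x in d[:1]])
E
```

```text
lift_bar [([0.631, -0.098, 0.102], 0.92)]
pawl_pivot [([0.585, 0.057, 0.097], 0.77)]
tester [([0.757, -0.045, -0.001], 0.49)]
dish [([0.61, 0.174, -0.002], 0.58)]
key_tray []
lift_bar [([0.633, -0.099, 0.105], 0.82)]
pawl_pivot [([0.587, 0.056, 0.097], 0.57)]
tester [([0.756, -0.041, 0.004], 0.67)]
dish []
key_tray [([0.539, -0.298, 0.002], 0.58)]
```

View pics/c4.png

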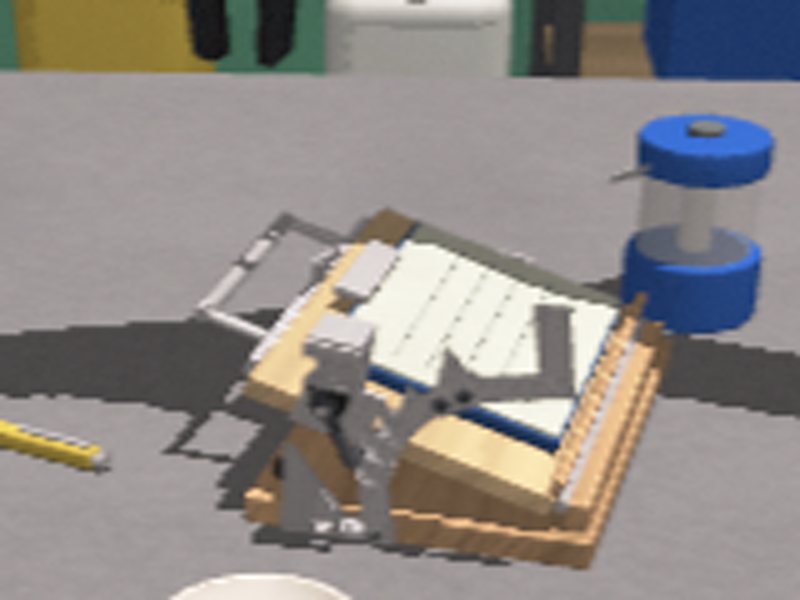

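The side crop shows the board standing in its lowest notch, with the free bar at (245,260) and the pawl engaged at (345,420). The bar height of about 0.104 m gives 0.34 rad, the gripper is clear, and the tester, dish and tray have not moved. The lantern looks untouched in the picture.

```bash
python3 -c "
from plant import r
print(r.finish_job())"
```

```text
the job is handed in; nothing more can be done
None
```

The job is handed in: I raised the board to its top stop (felt near 1.21 rad, about 17 N at the bar), let it down flat, and left it on the pawl in its lowest notch at about 0.34 rad, with the gripper clear and the bystanders where they were; no verdict came back.

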